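# Pivot a skirt pattern block about its dart pin

## Task

I want to trace this plywood skirt block in its flared position on the pattern paper. Without lifting it, first slide it along, turned as it lies now, until the upright pin sits at the closed end of its dart cut-out; only then push it round the pin until its long straight edge lies along the ruled line, with the pin still at the end of the dart. Leave the scissors, tape measure, spools and mug where they are.

Things in the scene. Friction and masses are not known exactly. Their poses are not given: they have to be found in the camera images.
- board: Flat cork-faced pinning board, 260 x 400 mm and 12 mm thick, lying fixed on the worktop. Origin: centre of its underside. It does not move.
- sheet: White pattern paper, 265 x 150 mm, taped flat on the board, with an upright steel pin stuck through it; all fixed. Origin: on the pin's axis at the board's top, 12 mm over the worktop. Pin: 8 mm in diameter to 14 mm above the board, then a 14 mm head up to 26 mm. x is parallel to the one dark ruled line, y points from the pin to that line (its edge is at y = 62.5 mm).
- line_hem (a point): Point on the ruled line where the hem end of the block's straight edge belongs: x = 100, y = 62.5 mm of the sheet. The line runs past it to x = 127 mm.
- line_waist (a point): Point on the ruled line where the waist end of the block's straight edge belongs: x = -85, y = 62.5 mm of the sheet. The line runs past it to x = -112 mm.
- block: Loose flat plywood block, 190 x 120 x 10 mm, 0.15 kg, on the board. Origin: underside, where the pin's axis is with the pin touching the dart's closed end. x to the hem, y to the long straight edge, z up. At the start it must slide 40 to 60 mm along its -x, and is turned 20 to 55 degrees counter-clockwise (from above) of the sheet; in place its axes agree with the sheet's. Stays where it is left.
- hem_mid (a point): Point on the block's straight hem edge, at x = 100, y = 0 mm of the block, half way up its thickness. The hem is square to the block's x and runs from y = -58 to +62 mm. The waist edge, at the other end, lies at about x = -88 mm.
- dart_mouth (a point): Middle of the open mouth of the dart in the waist edge, at x = -87, y = 0 mm of the block. The dart is a through cut-out along the block's x: 32 mm wide at this mouth, narrowing evenly to 11 mm at x = -30 mm, then a parallel 11 mm slot that ends square at x = +4 mm. The pin stands in it from the start.
- edge_hem (a point): Hem end of the block's long straight edge, at x = 100, y = 62 mm of the block, half way up its thickness. The edge on the other side is slightly curved: it lies at y = -58 mm near the hem, -46 mm at the waist.
- edge_waist (a point): The waist end of the block's long straight edge, at x = -85, y = +62 mm of the block, half way up its thickness.
- scissors: Pair of scissors with red handles, 199 mm long, 9 mm high, lying loose on the worktop beside the board. Origin: centre of its underside.
- tape_measure: Yellow pocket tape measure, case about 55 x 55 x 25 mm with a short end of tape drawn out, 123 mm over all, loose on the worktop to the right of the board. Origin: centre of its underside, just outside the case under the tape.
- spool: Spool of orange thread, 29 mm in diameter, 46 mm tall, standing loose on the worktop to the left of the board. Origin: centre of its underside.
- mug: Green and white mug, 101 mm tall, 78 mm in diameter, 116 mm with its handle, standing loose on the worktop to the left of the board. Origin: on its underside, 19 mm from the axis of the cup towards the handle.

How it is judged:
By the outcome, as a careful person would: the job done as asked, in the order asked, and still so for the second after the job is handed in, with the robot touching nothing.
It also fails if it takes over 45 s, if anything falls off the work surface, if the arm or the gripper's body presses on something with over 40 N, if the wrist force passes 120 N, or if a joint passes its speed limit or range.

## Robot

A 6-joint arm with a two-finger parallel gripper is mounted at the origin on the work surface; the furniture and walls round the work are solid. World frame = base frame: x ahead of the robot, y to its left, z up, the work surface at z = 0. Lengths are in m, angles in degrees, forces in N, time in s.
With the tool pointing down it reaches from about 0.375 to 0.9 m from the base axis. Payload 3.1 kg.
Tool frame: the origin (TCP) lies on the centre line of the jaws, within the pads' length; the fingertips stand 17 mm ahead of it and the grasp point (between the pads) lies 2 mm behind it; z points along the fingers, y is the line along which they close (so a half turn about z gives the same grasp; the last joint's range is limited). The gripper opens to 87 mm and grips with 3 to 60 N. Pads are 19 mm wide; open, the fingers measure 117 mm over their backs; the gripper's body (75 mm by 190 mm) begins 51 mm behind the grasp point.
Start: joints at [-78.638, 30.224, 82.088, -0, 67.689, -10.227], TCP at [0.23, -0.581, 0.24] pointing down, gripper open.
Joint ranges: [-176.69, 176.69], [-43.24, 126.21], [12.49, 139.97], [-82, 262], [0, 151.66], [-163.58, 163.58]. Speed limits (degrees/s): [159.86, 159.86, 180, 180, 180, 180].

## Interface

Orientations are given as a 3x3 rotation matrix whose columns are the frame's x, y, z axes.
In Python, from rig import bot, imaging, finder gives the robot as it stands. The module is installed in compiled form; this text tells all that it offers.
- The arm moves only by the tool play_rows, never from a script. Its argument "motion" is a list that holds one entry, the list of rows, each a list of 6 numbers: the shift along the tool's x, y, z in normalised numbers (1 is 0.75 m), then the turn, a rotation vector about the tool's x, y, z in shares of 360 degrees (1.0 is 360 degrees). In form: [[[dx, dy, dz, wx, wy, wz], ...]]. A call has 1 to 8 rows; each row is the pose to reach, as a shift and turn from the pose commanded when the call began, along the tool's axes at that moment; what a row does not reach only later rows make up. A row lasts 1/12 s, in which the tool goes at most 41.7 mm and 7.16 degrees, less where a joint would pass 70% of its speed; a pose out of reach is approached as far as the arm can. A shift or turn number past 1, either way, is cut back to 1. A call with a gripper value outside its range is refused whole. "fingers" is the finger opening in m, from 0 to 0.087, set as the call begins (left out, the last holds). The fingers move at their own pace and stop on an object; the grip force is fixed at half the most. Time passes only in rows, so rows that repeat a pose let the fingers close. It gives the time, the measured TCP pose, the force, the opening and the grip force at its end, in the units of the state.
- bot.read_state(): the state, without advancing time (a new reading comes with each control period).
- imaging.capture(name): name is "scene" or "top" or "wrist"; returns a dict with "frame" (384x512x3 uint8, red, green, blue), "camera_matrix" (3x3 intrinsics, pixels), "R" (3x3) and "t" (3): a world point X has camera coordinates R X + t. Camera axes: x right, y down, z forward; pixel columns grow to the right and rows downward; lengths in m; the calibration is good to about 2 mm. The wrist camera is an equidistant fisheye: a pixel r from the principal point sees the ray r / f radians off the axis. A picture is of the moment at which its call begins. There is no depth.
- bot.hand_in(): hands the job in; it is judged then, once.
Trained networks look in the newest picture that a camera, given by its name, has taken for a name from the list of things; names that differ only in an ending like _2 or _b are one class to them, and where a whole thing is asked for, a point or a joint stands for the part that bears it (a point fixed in the world has none). Each returns a list of dicts, best first, with "confidence" (0 to 1); they miss things now and then, are a little off and sometimes report something else, mostly with a low value. They report only what shows in the picture. A call takes as long as a camera call.
- finder.recognise(camera, name): "at" ([x, y, z] in m, in world coordinates, good to about 4 mm: the middle of the surface that is visible of it).
- finder.outline_of(camera, name): "pixels" (384x512 bool, what is visible of it).
The state is a dict: "time_s": time; "joint_positions": joint angles; "qvel": joint speeds; "tau": joint torques, N m; "position": TCP position; "tcp_rot": TCP orientation; "force": force on the tool from outside, world axes, zero at the start; "moment": the same for the moment, N m; "opening": opening from 0.0 (shut) to 1.0 (fully open); "grasp_force": force on a finger pad.
Only numpy, scipy, OpenCV 4.12 (cv2) and the standard library are available. Lean on these libraries where they do the work, as an engineer would, in place of code of your own. Each camera call takes 0.05 s, during which the arm holds its last target. There are 200 camera calls.

## Working session

There is one attempt and no reset: what is moved stays moved. The work goes in short steps, Python scripts to look and compute and a tool call to move; the robot and the scene stay as the last step left them, time stands still between calls to the robot, and variables do not carry over. Pictures are saved under pics/ and viewed, at most 10 in all, crops included, and the job is handed in when it is done.

Besides the shell and the picture viewer there is one more tool, called after "Request:" in YAML: its name, and indented under it one key for each argument. play_rows: Moves the arm, as the interface text tells. Its arguments: {"type":"object","properties":{"motion":{"type":"array"},"fingers":{"type":"number"}},"required":["motion"]}

```bash
mkdir -p pics; cat > h.py <<'E'
from rig import bot, imaging, finder
import numpy as np, cv2
def look(cams=("scene","top"),names=("block","hem_mid","dart_mouth","edge_hem","edge_waist","line_hem","line_waist","sheet","board","mug","spool","scissors","tape_measure")):
    C={}
    for c in cams:
        C[c]=imaging.capture(c)
        for n in names:
            r=finder.recognise(c,n)
            if r: print(c,n,np.round(r[0]["at"],4),round(r[0]["confidence"],2))
    return C
def proj(c,X):
    p=c["R"]@np.array(X)+c["t"]; p=c["camera_matrix"]@p; return p[:2]/p[2]
def unproj(c,uv,z):
    d=c["R"].T@np.linalg.inv(c["camera_matrix"])@np.array([*uv,1.]); o=-c["R"].T@c["t"]
    return o+d*(z-o[2])/d[2]
def save(c,f): cv2.imwrite("pics/"+f,c["frame"][...,::-1])
E
python3 - <<'E'
from h import *
C=look()
save(C["scene"],"s0.png"); save(C["top"],"t0.png"); print(bot.read_state())
for k in C: print(k,C[k]["camera_matrix"],-C[k]["R"].T@C[k]["t"])
E
```

```text
scene block [0.5096 0.0554 0.0233] 0.7
scene hem_mid [0.5045 0.05   0.0267] 0.96
scene dart_mouth [0.4987 0.0523 0.0248] 0.94
scene edge_hem [0.5043 0.0517 0.0207] 0.89
scene edge_waist [0.5011 0.0471 0.0206] 0.75
scene line_hem [ 0.4997 -0.0532  0.0168] 0.65
scene line_waist [ 0.5017 -0.0474  0.0127] 0.62
scene sheet [ 0.4992 -0.0518  0.0104] 0.8
scene board [0.4609 0.1191 0.0173] 0.63
scene mug [0.3647 0.4157 0.0676] 0.94
scene spool [0.6084 0.2833 0.0295] 0.73
scene scissors [ 0.2912 -0.2212  0.0114] 0.7
scene tape_measure [ 0.2908 -0.2239  0.0056] 0.28
top block [0.5081 0.0435 0.025 ] 0.57
top hem_mid [0.513  0.0444 0.0241] 0.78
top dart_mouth [0.5102 0.0419 0.0209] 0.98
top edge_hem [0.5066 0.042  0.0206] 0.9
top edge_waist [0.5079 0.0429 0.021 ] 0.91
top line_hem [ 0.5168 -0.0545  0.0114] 0.61
top line_waist [ 0.5106 -0.0502  0.0117] 0.78
top sheet [ 0.5142 -0.0541  0.012 ] 0.96
top board [0.4925 0.0573 0.01  ] 0.59
top mug [0.3849 0.401  0.0503] 0.85
top spool [0.5078 0.0373 0.0242] 0.18
top scissors [ 0.3162 -0.2523  0.0037] 0.64
top tape_measure [ 0.5004 -0.3943  0.0273] 0.6
[... 437 characters left out ...]
3]), 'tcp_rot': array([[ 9.29859949e-01,  3.67913679e-01,  9.38306269e-06],
       [ 3.67913680e-01, -9.29859948e-01, -3.24841967e-05],
       [-3.22644616e-06,  3.36579106e-05, -9.99999999e-01]]), 'force': array([ 0.23910232, -0.14431611, -0.46382746]), 'moment': array([-0.02072301, -0.0115886 , -0.02547843]), 'grasp_force': 0.0, 'opening': 1.0002961400560078}
scene [[394.31167803   0.         257.00985   ]
 [  0.         394.31167803 193.81974554]
 [  0.           0.           1.        ]] [-0.24492451  0.82569437  0.63494562]
top [[403.58305376   0.         262.63463882]
 [  0.         403.58305376 195.68613614]
 [  0.           0.           1.        ]] [0.29662482 0.01772082 1.25445312]
```

```bash
python3 - <<'E'
import cv2
a=cv2.imread("pics/t0.png"); 
from h import *
cv2.imwrite("pics/t0b.png",cv2.resize(a,(768,576),interpolation=cv2.INTER_CUBIC))
E
```

```text
(no output)
```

View pics/t0b.png

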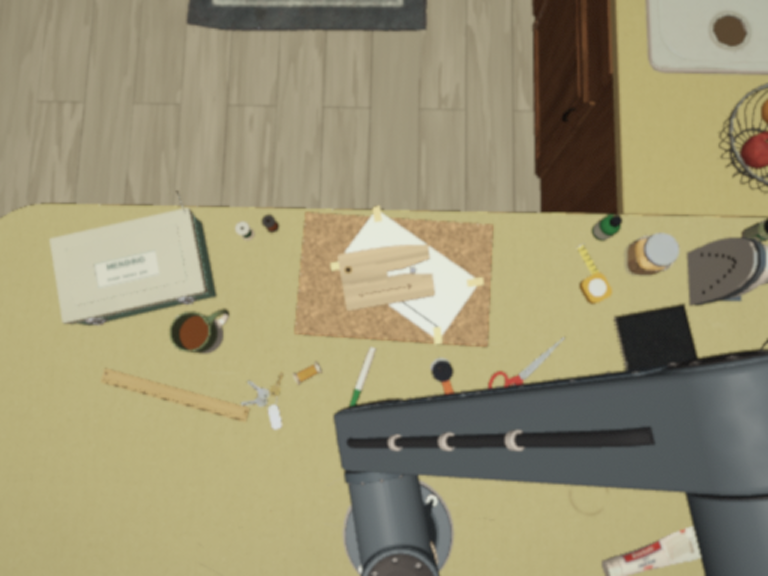

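View pics/s0.png

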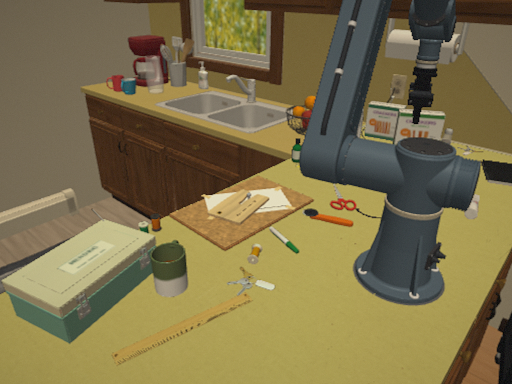

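The top view shows the block with its hem to image left (+y world) and the pin head near (275,180) in raw pixels. The ruled line shows below right of it, near (260,200) to (291,217). In the scene view the block lies on the board at about (238,207). Next I'll fit the block and sheet poses from the masks, then move so the wrist camera sees the board.

The manual's scale: shifts go in shares of 0.75 m and turns go in shares of 360 degrees. Converting my numbers, 0.23 m / 0.75 = 0.3067, -0.22 m / 0.75 = -0.2933.

Request:
play_rows:
  motion:
    - [[0.3067,-0.2933,-0.1733,0,0,0],[0.3067,-0.2933,-0.1733,0,0,0],[0.3067,-0.2933,-0.1733,0,0,0],[0.3067,-0.2933,-0.1733,0,0,0],[0.3067,-0.2933,-0.1733,0,0,0],[0.3067,-0.2933,-0.1733,0,0,0],[0.3067,-0.2933,-0.1733,0,0,0],[0.3067,-0.2933,-0.1733,0,0,0]]
  fingers: 0.087

```text
time_s: 2.07
position: [0.3592, -0.2989, 0.3665]
tcp_rot: [[0.93, 0.367, 0.0], [0.367, -0.93, -0.0], [0.0, 0.0, -1.0]]
force: [0.2, 0.2, 0.8]
opening: 1.005
grasp_force: 0.0
```

```bash
cat >> h.py <<'E'
from scipy.optimize import minimize
BLK=np.array([[100,62],[100,-58],[40,-57],[-30,-52],[-88,-46],[-87,-16],[-30,-5.5],[4,-5.5],[4,5.5],[-30,5.5],[-87,16],[-85,62]])/1000
def prj(c,P,fish):
    p=P@c["R"].T+c["t"]; K=c["camera_matrix"]
    if fish:
        r=np.hypot(p[:,0],p[:,1]); a=np.arctan2(r,p[:,2]); p=np.c_[p[:,:2]/r[:,None]*np.tan(0)+p[:,:2]/r[:,None]*a[:,None],np.ones(len(p))]
    q=p@K.T; return q[:,:2]/q[:,2:]
def dens(P): 
    return np.vstack([np.linspace(P[i],P[(i+1)%len(P)],12,endpoint=False) for i in range(len(P))])
def rend(c,pts,q,zs,fish,S=4):
    ca,sa=np.cos(q[2]),np.sin(q[2]); XY=dens(pts)@np.array([[ca,sa],[-sa,ca]])+q[:2]
    m=np.zeros((384*S,512*S),np.uint8)
    for z in zs:
        uv=prj(c,np.c_[XY,np.full(len(XY),z)],fish)
        cv2.fillPoly(m,[np.round(((uv+.5)*S-.5)*16).astype(np.int32)],255,shift=4)
    return cv2.resize(m,(512,384),interpolation=cv2.INTER_AREA)/255.
def fit(c,mask,pts,q0,zs=(.012,.017,.022),fish=False):
    f=lambda q: np.abs(rend(c,pts,(q[0],q[1],q[2]),zs,fish)-mask).sum()
    best=None
    for s in (1,.3):
        q0=np.array(q0); sim=np.array([q0,q0+[.02*s,0,0],q0+[0,.02*s,0],q0+[0,0,.15*s]])
        r=minimize(f,q0,method="Nelder-Mead",options=dict(initial_simplex=sim,xatol=1e-5,fatol=.05)); q0=r.x
    return r.x,r.fun,mask.sum()
E
python3 - <<'E'
from h import *
im=imaging.capture("top"); save(im,"t1.png")
m=finder.outline_of("top","block"); print(m[0]["confidence"])
M=m[0]["pixels"]; cv2.imwrite("pics/m.png",M*255)
q,f,n=fit(im,M,BLK,[.51,.0,np.radians(95)]); print("block",q[:2],np.degrees(q[2]),f,n)
print("pin head at", unproj(im,(275.3,180),.038)[:2])
q4=finder.outline_of("top","sheet"); print(len(q4), q4[0]["confidence"])
U=(q4[0]["pixels"]|M).astype(np.uint8)
cn=max(cv2.findContours(U,0,1)[0],key=cv2.contourArea); b=cv2.boxPoints(cv2.minAreaRect(cn)); print([unproj(im,p,.012)[:2].round(4) for p in b])
print(bot.read_state()["position"])
cv2.imwrite("pics/crop1.png",cv2.resize(im["frame"][130:240,190:340,::-1],None,fx=5,fy=5,interpolation=cv2.INTER_CUBIC))
E
```

```text
0.91
block [0.51977227 0.02923914] 101.12491461458981 72.03529411764706 2136
pin head at [ 0.52221233 -0.02048796]
1 0.78
[array([0.4883, 0.183 ]), array([0.6691, 0.0663]), array([ 0.5074, -0.1674]), array([ 0.3331, -0.0481])]
[ 0.36004593 -0.29888906  0.36731414][ WARN:0@3.201] global loadsave.cpp:1063 imwrite_ Unsupported depth image for selected encoder is fallbacked to CV_8U.
```

View pics/crop1.png

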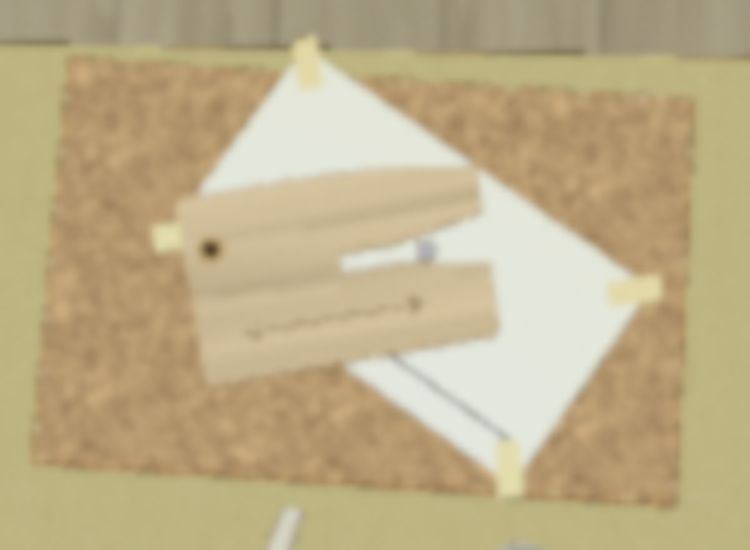

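The crop shows the dart with the pin head at crop (426,250), and the ruled line from (392,355) to (507,437). The block fit agrees, at about 101°. I'll move over the board for a closer wrist view, turning the jaws parallel to the hem.

To row units: -0.21 m / 0.75 = -0.28, 0.2 m / 0.75 = 0.2667, -50 degrees / 360 = -0.1389.

Request:
play_rows:
  motion:
    - [[0.2667,-0.28,0,0,0,-0.1389],[0.2667,-0.28,0,0,0,-0.1389],[0.2667,-0.28,0,0,0,-0.1389],[0.2667,-0.28,0,0,0,-0.1389],[0.2667,-0.28,0,0,0,-0.1389],[0.2667,-0.28,0,0,0,-0.1389],[0.2667,-0.28,0,0,0,-0.1389],[0.2667,-0.28,0,0,0,-0.1389]]

```text
time_s: 2.88
position: [0.4692, -0.027, 0.365]
tcp_rot: [[0.306, 0.952, 0.001], [0.952, -0.306, 0.003], [0.003, -0.0, -1.0]]
force: [-0.3, -0.1, 0.3]
opening: 0.998
grasp_force: 0.0
```

To row units: -29 degrees / 360 = -0.0806.

Request:
play_rows:
  motion:
    - [[0,0,0,0,0,-0.0806],[0,0,0,0,0,-0.0806],[0,0,0,0,0,-0.0806],[0,0,0,0,0,-0.0806],[0,0,0,0,0,-0.0806]]

```text
time_s: 3.3
position: [0.4676, -0.0334, 0.3649]
tcp_rot: [[-0.184, 0.983, -0.001], [0.983, 0.184, -0.0], [-0.0, -0.001, -1.0]]
force: [0.7, -0.1, 0.7]
opening: 0.995
grasp_force: 0.0
```

```bash
python3 - <<'E'
from h import *
im=imaging.capture("wrist"); save(im,"w0.png"); np.savez("w0.npz",**im)
print(im["camera_matrix"],-im["R"].T@im["t"], bot.read_state()["position"])
m=finder.outline_of("wrist","block"); print(m[0]["confidence"])
M=m[0]["pixels"]
q,f,n=fit(im,M,BLK,[.52,.029,np.radians(101)],fish=True); print("block",q[:2],np.degrees(q[2]),f,n)
E
```

```text
[[297.31863964   0.         256.22875621]
 [  0.         297.31863964 194.80060021]
 [  0.           0.           1.        ]] [0.45290816 0.04457443 0.51007806] [ 0.46755453 -0.03325361  0.36495693]
0.95
block [0.5175666  0.02814034] 100.94787503700387 245.32549019607842 7437
```

View pics/w0.png

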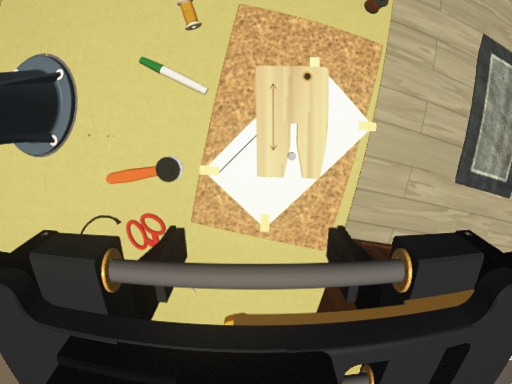

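The wrist view shows the pin head at (291,156), inside the dart, and the ruled line from about (219,171) to (257,136). The block's hem is at the top (row 67). Next I'll measure the line and pin.

```bash
cat >> h.py <<'E'
def unw(c,uv,z):
    K=c["camera_matrix"]; uv=np.atleast_2d(uv).astype(float)
    d=(uv-K[:2,2])/K[0,0]; r=np.linalg.norm(d,axis=1,keepdims=True)
    v=np.c_[d/r*np.sin(r),np.cos(r)]@c["R"]; o=-c["R"].T@c["t"]
    return (o+v*((z-o[2])/v[:,2:]))[:,:2]
E
python3 - <<'E'
from h import *
c=dict(np.load("w0.npz")); g=cv2.cvtColor(c["frame"],cv2.COLOR_RGB2GRAY).astype(int)
# dark line pixels: weighted centroid per row
bg=cv2.medianBlur(g.astype(np.uint8),11).astype(int)
pts=[]
for r in range(140,168):
    x0=219+(171-r)*38/35; xs=np.arange(int(x0-5),int(x0+7)); w=np.clip(bg[r,xs]-g[r,xs]-25,0,None)
    if w.sum()>20: pts.append([(xs*w).sum()/w.sum(),r])
pts=np.array(pts); W=unw(c,pts,.012); 
vx,vy,x0,y0=cv2.fitLine(W.astype(np.float32),cv2.DIST_HUBER,0,.001,.001).ravel()
th=np.arctan2(vy,vx); th=th if vy>0 else th+np.pi
res=np.abs((W-[x0,y0])@[-np.sin(th),np.cos(th)]); print(len(pts),"line angle",np.degrees(th),"res",res.max(),(x0,y0))
sub=c["frame"][146:168,280:304].astype(int); s=g[146:168,280:304]; m=(s<185)&(sub.max(2)-sub.min(2)<25)
ys,xs=np.nonzero(m); print(m.astype(int)); cen=(xs.mean()+280,ys.mean()+146); p=unw(c,cen,.036)[0]; print(cen,"pin",p)
print("dist pin-line",(np.array([x0,y0])-p)@[-np.sin(th),np.cos(th)])
q=np.array([.5176,.0281]);b=np.radians(100.95);d=p-q; print("pin in block x,y",d@[np.cos(b),np.sin(b)],d@[-np.sin(b),np.cos(b)])
E
```

```text
28 line angle 55.24894 res 4.270258025286712e-05 (np.float32(0.43138242), np.float32(-0.039969705))
[[0 0 0 0 0 0 0 0 0 0 0 0 0 0 0 0 0 0 0 0 0 0 0 0]
 [0 0 0 0 0 0 0 0 0 0 0 0 0 0 0 0 0 0 0 0 0 0 0 0]
 [0 0 0 0 0 0 0 0 0 0 0 0 0 0 0 0 0 0 0 0 0 0 0 0]
 [0 0 0 0 0 0 0 0 0 0 0 0 0 0 0 0 0 0 0 0 0 0 0 0]
 [0 0 0 0 0 0 0 0 0 0 0 0 0 0 0 0 0 0 0 0 0 0 0 0]
 [0 0 0 0 0 0 0 0 0 0 0 0 0 0 0 0 0 0 0 0 0 0 0 0]
 [0 0 0 0 0 0 0 0 0 0 1 1 1 0 0 0 0 0 0 0 0 0 0 0]
 [0 0 0 0 0 0 0 0 0 0 0 0 0 0 0 0 0 0 0 0 0 0 0 0]
 [0 0 0 0 0 0 0 0 0 0 0 0 0 0 0 0 0 0 0 0 0 0 0 0]
 [0 0 0 0 0 0 0 0 0 0 0 0 0 0 0 0 0 0 0 0 0 0 0 0]
 [0 0 0 0 0 0 0 0 0 0 0 0 0 0 0 0 0 0 0 0 0 0 0 0]
 [0 0 0 0 0 0 0 0 0 0 0 0 0 0 0 0 0 0 0 0 0 0 0 0]
 [0 0 0 0 0 0 0 0 0 0 0 0 0 0 0 0 0 0 0 0 0 0 0 0]
 [0 0 0 0 0 0 0 0 0 0 0 0 0 0 0 0 0 0 0 0 0 0 0 0]
 [0 0 0 0 0 0 0 0 0 0 0 0 0 0 0 0 0 0 0 0 0 0 0 0]
 [0 0 0 0 0 0 0 0 0 0 0 0 0 0 0 0 0 0 0 0 0 0 0 0]
 [0 0 0 0 0 0 0 0 0 0 0 0 0 0 0 0 0 0 0 0 0 0 0 0]
 [0 0 0 0 0 0 0 0 0 0 0 0 0 0 0 0 0 0 0 0 0 0 0 0]
 [0 0 0 0 0 0 0 0 0 0 0 0 0 0 0 0 0 0 0 0 0 0 0 0]
 [0 0 0 0 0 0 0 0 0 0 0 0 0 0 0 0 0 0 0 0 0 0 0 0]
 [0 0 0 0 0 0 0 0 0 0 0 0 0 0 0 0 0 0 0 0 0 0 0 0]
 [0 0 0 0 0 0 0 0 0 0 0 0 0 0 0 0 0 0 0 0 0 0 0 0]]
(np.float64(291.0), np.float64(152.0)) pin [ 0.51987511 -0.01380075]
dist pin-line 0.05779220179682314
pin in block x,y -0.0415700395460693 0.0057254600634824
```

```bash
python3 - <<'E'
from h import *
c=dict(np.load("w0.npz"));print(np.round(c["frame"][146:166,282:302].mean(2)).astype(int))
cv2.imwrite("pics/w0c.png",cv2.resize(c["frame"][60:190,240:340,::-1],None,fx=4.5,fy=4.5,interpolation=cv2.INTER_CUBIC))
E
```

```text
[[205 205 204 204 201 199 196 204 246 250 249 249 249 251 241 172 204 210
  208 209]
 [207 204 204 204 201 199 193 209 245 250 249 249 249 251 252 183 202 211
  210 210]
 [207 206 205 202 203 199 198 230 248 250 249 249 249 250 251 187 199 209
  209 208]
 [205 205 205 203 203 197 195 234 249 250 249 249 249 250 251 194 195 207
  210 209]
 [206 207 204 205 203 200 201 243 251 251 250 250 250 250 251 212 197 209
  211 209]
 [206 205 204 204 202 201 203 239 247 246 246 247 249 250 250 219 180 206
  209 210]
 [207 205 204 205 203 199 193 194 172 159 158 190 241 250 250 240 183 203
  210 210]
 [206 206 205 204 204 193 162 165 188 194 189 194 217 243 251 251 194 201
  209 209]
 [207 206 204 206 203 176 162 185 201 206 207 201 192 214 247 251 198 197
  208 211]
 [208 206 205 204 204 171 168 194 205 203 205 202 198 214 247 251 210 196
  207 211]
 [207 205 205 205 202 171 165 192 203 202 202 201 199 197 245 251 219 199
  207 209]
 [207 205 206 204 204 190 176 188 200 203 202 203 195 206 246 251 220 195
  206 209]
 [207 207 205 206 203 216 209 189 191 200 202 196 193 227 247 250 228 182
  201 209]
 [208 206 207 204 203 232 241 219 194 193 198 196 223 246 250 250 244 185
  199 209]
 [207 208 205 205 203 238 250 247 235 227 227 233 246 250 249 250 250 199
  196 209]
 [207 206 207 204 210 240 250 250 250 250 250 250 249 249 249 250 251 201
  193 209]
 [209 207 206 206 218 243 249 250 249 250 249 249 249 249 249 250 250 216
  197 208]
 [207 206 205 206 227 246 249 249 249 249 249 249 249 249 249 250 250 221
  193 205]
 [202 204 204 203 229 248 249 249 249 249 249 249 249 249 249 249 250 229
  188 202]
 [197 202 204 206 237 250 249 249 249 249 249 249 249 249 249 249 250 245
  199 201]]
```

View pics/w0c.png

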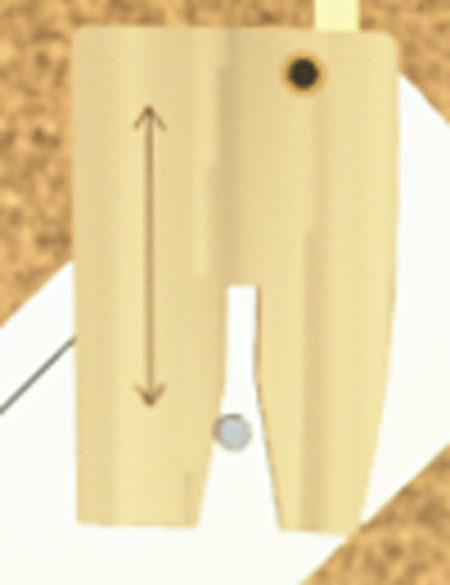

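The crop shows the pin head in the flared part of the dart, nearer the straight-edge side, with its disc centre at about full-frame (291.5,155.9).

```bash
python3 - <<'E'
from h import *
c=dict(np.load("w0.npz")); th=np.radians(55.25); n=np.array([-np.sin(th),np.cos(th)])
p=unw(c,(291.4,155.8),.038)[0]; print("pin",p,"line dist",(np.array([.43138,-.03997])-p)@n)
q=np.array([.5176,.0281]);b=np.radians(100.95);X=np.array([np.cos(b),np.sin(b)]);Y=np.array([-X[1],X[0]]);d=p-q
print("pin in block",d@X,d@Y); 
# direct slot/edge check: block points via picture
for uv in [(256.2,67),(327.5,67.5),(257,176),(291,124),(297.5,124)]: w=unw(c,uv,.022)[0]-q; print(uv,w@X,w@Y)
E
```

```text
pin [ 0.52150999 -0.01949895] line dist 0.06238659594187823
pin in block -0.04747504141663745 0.005202729189258317
(256.2, 67) 0.09688303411871854 0.060993690982011364
(327.5, 67.5) 0.0992805321219443 -0.055710194883352555
(257, 176) -0.0844508675339398 0.060818954289892944
(291, 124) 0.0030142231589796236 0.004696548138609647
(297.5, 124) 0.003163479408141339 -0.006051376312061856
```

To row units: 0.2 m / 0.75 = 0.2667, 0.173 m / 0.75 = 0.2307, -0.3 degrees / 360 = -0.0008.

Request:
play_rows:
  motion:
    - [[0.2307,0.0773,0.2667,0,0,-0.0008],[0.2307,0.0773,0.2667,0,0,-0.0008],[0.2307,0.0773,0.2667,0,0,-0.0008],[0.2307,0.0773,0.2667,0,0,-0.0008],[0.2307,0.0773,0.2667,0,0,-0.0008],[0.2307,0.0773,0.2667,0,0,-0.0008],[0.2307,0.0773,0.2667,0,0,-0.0008],[0.2307,0.0773,0.2667,0,0,-0.0008]]
  fingers: 0.07

```text
time_s: 4.07
position: [0.4907, 0.1505, 0.1618]
tcp_rot: [[-0.189, 0.982, -0.007], [0.982, 0.189, -0.0], [0.001, -0.007, -1.0]]
force: [0.1, -0.2, 0.6]
opening: 0.805
grasp_force: 0.0
```

To row units: 0.132 m / 0.75 = 0.176, 0.125 m / 0.75 = 0.1667.

Request:
play_rows:
  motion:
    - [[0,0,0.0533,0,0,0],[0,0,0.1067,0,0,0],[0,0,0.1467,0,0,0],[0,0,0.1667,0,0,0],[0,0,0.176,0,0,0],[0,0,0.176,0,0,0],[0,0,0.176,0,0,0]]

```text
time_s: 4.65
position: [0.4939, 0.1482, 0.0344]
tcp_rot: [[-0.187, 0.982, 0.002], [0.982, 0.187, -0.0], [-0.0, 0.002, -1.0]]
force: [-0.6, 0.7, -0.2]
opening: 0.804
grasp_force: 0.0
```

```bash
python3 - <<'E'
from h import *
s=bot.read_state(); print(s["position"],s["force"],s["opening"],s["time_s"]); P=s["position"][:2]
q=np.array([.5176,.0281]);b=np.radians(100.95);X=np.array([np.cos(b),np.sin(b)]);Y=np.array([-X[1],X[0]]);print((P-q)@X,(P-q)@Y, np.degrees(np.arctan2(s["tcp_rot"][1,0],s["tcp_rot"][0,0])))
c=imaging.capture("wrist"); save(c,"w1.png")
E
```

```text
[0.4938556  0.14818058 0.0343592 ] [-0.57705715  0.66824789 -0.18660134] 0.8042311883360337 4.65
0.12240461505661296 0.0005025167894834773 100.78810582273975
```

View pics/w1.png

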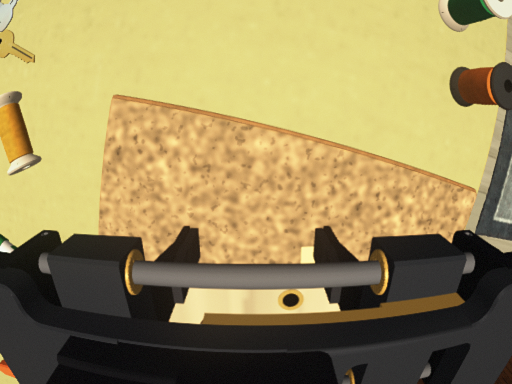

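The view shows the fingers astride the hem, with the grommet in between, and clear of the objects nearby. I'll push along the block's -x, with a small sideways part so the pin enters the slot.

Request:
play_rows:
  motion:
    - [[-0.008,0,0.0027,0,0,0],[-0.0147,0,0.0027,0,0,0],[-0.02,0,0.0027,0,0,0],[-0.0253,-0.0013,0.0027,0,0,0],[-0.0307,-0.0027,0.0027,0,0,0],[-0.036,-0.004,0.0027,0,0,0],[-0.0413,-0.0053,0.0027,0,0,0],[-0.0467,-0.006,0.0027,0,0,0]]

```text
time_s: 5.37
position: [0.4948, 0.1132, 0.0316]
tcp_rot: [[-0.189, 0.982, -0.0], [0.982, 0.189, 0.0], [0.0, -0.0, -1.0]]
force: [0.8, 1.8, 1.3]
opening: 0.806
grasp_force: 0.6
```

To row units: -0.017 m / 0.75 = -0.0227, -0.015 m / 0.75 = -0.02.

Request:
play_rows:
  motion:
    - [[-0.004,0,0,0,0,0],[-0.008,0,0,0,0,0],[-0.012,0,0,0,0,0],[-0.0147,0,0,0,0,0],[-0.0173,0,0,0,0,0],[-0.02,0,0,0,0,0],[-0.0227,0,0,0,0,0]]

```text
time_s: 5.95
position: [0.4982, 0.0968, 0.0316]
tcp_rot: [[-0.189, 0.982, 0.0], [0.982, 0.189, 0.0], [0.0, 0.0, -1.0]]
force: [0.5, 1.7, 0.7]
opening: 0.804
grasp_force: 0.6
```

```bash
cat > chk.py <<'E'
from h import *
import sys
s=bot.read_state(); print(s["position"],s["force"],s["time_s"])
for n in ("top","wrist"):
    im=imaging.capture(n); np.savez(n+".npz",**im)
    m=finder.outline_of(n,"block"); 
    if not m: print(n,"none"); continue
    M=m[0]["pixels"]
    q,f,k=fit(im,M,BLK,[.522,-.01,np.radians(float(sys.argv[1]))],fish=n=="wrist"); d=np.array([.5215,-.0195])-q[:2]; X=np.array([np.cos(q[2]),np.sin(q[2])])
    print(n,q[:2].round(4),np.degrees(q[2]).round(2),"err",f,k,"pin in block",d@X,d@[-X[1],X[0]])
E
python3 chk.py 101
```

```text
[0.49822549 0.09681266 0.03158395] [0.49348718 1.69754483 0.7254261 ] 5.95
top [ 0.5262 -0.0386] 100.29 err 462.8392156862745 1705 pin in block 0.019638240249066848 0.001205219069747484
wrist [ 0.5244 -0.0359] 100.88 err 12498.172549019608 4769 pin in block 0.01663058621511832 -0.00025679507462852345
```

Request:
play_rows:
  motion:
    - [[-0.0027,0,0,0,0,0],[-0.0053,0,0,0,0,0],[-0.0067,0,0,0,0,0],[-0.008,0,0,0,0,0],[-0.0093,0,0,0,0,0]]

```text
time_s: 6.57
position: [0.4994, 0.0899, 0.0316]
tcp_rot: [[-0.189, 0.982, -0.0], [0.982, 0.189, 0.0], [0.0, -0.0, -1.0]]
force: [-0.0, -0.7, -0.7]
opening: 0.805
grasp_force: 0.2
```

To row units: -0.002 m / 0.75 = -0.0027, -0.0015 m / 0.75 = -0.002.

Request:
play_rows:
  motion:
    - [[-0.0013,0,0,0,0,0],[-0.002,0,0,0,0,0],[-0.0027,0,0,0,0,0]]

```text
time_s: 6.82
position: [0.4998, 0.0882, 0.0316]
tcp_rot: [[-0.189, 0.982, -0.0], [0.982, 0.189, 0.0], [0.0, -0.0, -1.0]]
force: [-0.6, 3.3, -0.2]
opening: 0.802
grasp_force: 1.5
```

To row units: -0.001 m / 0.75 = -0.0013, -0.0005 m / 0.75 = -0.0007.

Request:
play_rows:
  motion:
    - [[-0.0007,0,0,0,0,0],[-0.0013,0,0,0,0,0],[-0.0013,0,0,0,0,0]]

```text
time_s: 7.07
position: [0.4998, 0.088, 0.0316]
tcp_rot: [[-0.189, 0.982, -0.0], [0.982, 0.189, 0.001], [0.001, -0.0, -1.0]]
force: [-0.2, 5.6, -0.2]
opening: 0.803
grasp_force: 2.8
```

To row units: -0.001 m / 0.75 = -0.0013, -0.0005 m / 0.75 = -0.0007.

Request:
play_rows:
  motion:
    - [[-0.0007,0,0,0,0,0],[-0.0013,0,0,0,0,0],[-0.0013,0,0,0,0,0]]

```text
time_s: 7.32
position: [0.4997, 0.0877, 0.0316]
tcp_rot: [[-0.188, 0.982, -0.001], [0.982, 0.188, 0.002], [0.002, -0.0, -1.0]]
force: [-0.1, 9.5, -0.2]
opening: 0.803
grasp_force: 4.6
```

The block is seated: force rises with travel, and the TCP stands 109.7 mm from the pin, as 100 + 9.5 predicts. Now I'll swing it about the pin, keeping both fingers on the hem with the preload.

To row units: 0.0437 m / 0.75 = 0.0583, 0.0385 m / 0.75 = 0.0513, 24 degrees / 360 = 0.0667.

Request:
play_rows:
  motion:
    - [[-0.0001,0.0075,0,0,0,0.0083],[-0.0008,0.0149,0,0,0,0.0167],[-0.0017,0.0224,0,0,0,0.025],[-0.0031,0.0297,0,0,0,0.0333],[-0.0049,0.0371,0,0,0,0.0417],[-0.0071,0.0443,0,0,0,0.05],[-0.0095,0.0513,0,0,0,0.0583],[-0.0124,0.0583,0,0,0,0.0667]]

```text
time_s: 7.98
position: [0.5458, 0.0878, 0.0318]
tcp_rot: [[0.231, 0.973, 0.002], [0.973, -0.231, 0.003], [0.004, 0.001, -1.0]]
force: [1.8, 11.4, -0.8]
opening: 0.803
grasp_force: 5.7
```

```bash
cat > st.py <<'E'
from h import *
s=bot.read_state(); R=s["tcp_rot"]; d=s["position"][:2]-np.array([.5215,-.0195])
print("yaw",np.degrees(np.arctan2(R[1,0],R[0,0])),"TCP rel pin",d@R[:2,0],d@-R[:2,1],"force tool",(R.T@s["force"]).round(1),s["position"][2],s["grasp_force"],s["moment"].round(2))
E
python3 st.py
```

```text
yaw 76.65445823179564 TCP rel pin 0.109989082584648 0.001081156846371506 force tool [11.5 -0.9  0.8] 0.031763695958909 5.6871964037418365 [ 2.03 -0.32  0.04]
```

To row units: 0.039 m / 0.75 = 0.052, 0.0367 m / 0.75 = 0.0489, 21.3 degrees / 360 = 0.0592.

Request:
play_rows:
  motion:
    - [[-0.0001,0.0075,0,0,0,0.0083],[-0.0008,0.0149,0,0,0,0.0167],[-0.0017,0.0224,0,0,0,0.025],[-0.0031,0.0297,0,0,0,0.0333],[-0.0049,0.0371,0,0,0,0.0417],[-0.0071,0.0443,0,0,0,0.05],[-0.0087,0.0489,0,0,0,0.0556],[-0.0097,0.052,0,0,0,0.0592]]

```text
time_s: 8.65
position: [0.584, 0.0718, 0.0321]
tcp_rot: [[0.569, 0.822, 0.006], [0.822, -0.569, 0.004], [0.007, 0.003, -1.0]]
force: [4.3, 11.2, -0.6]
opening: 0.809
grasp_force: 5.5
```

Request:
play_rows:
  motion:
    - [[0,0,0,0,0,0],[0,0,0,0,0,0]]

```text
time_s: 8.82
position: [0.5839, 0.0718, 0.0321]
tcp_rot: [[0.568, 0.823, 0.006], [0.823, -0.568, 0.004], [0.007, 0.003, -1.0]]
force: [4.0, 10.1, -1.0]
opening: 0.806
grasp_force: 5.4
```

```bash
python3 st.py
```

```text
yaw 55.36593154771971 TCP rel pin 0.1105873012254741 0.000503077636251555 force tool [10.5 -2.5  1.1] 0.03213082144221335 5.379878617823124 [ 1.85 -0.7  -0.32]
```

To row units: -0.155 m / 0.75 = -0.2067, -0.03 m / 0.75 = -0.04.

Request:
play_rows:
  motion:
    - [[0.0027,0,0,0,0,0],[0.0067,0,0,0,0,0],[0.0267,0,0,0,0,0],[0.04,0,-0.0267,0,0,0],[0.04,0,-0.08,0,0,0],[0.04,0,-0.1333,0,0,0],[0,0,-0.1733,0,0,0],[-0.04,0,-0.2067,0,0,0]]

```text
time_s: 9.48
position: [0.5654, 0.0445, 0.1891]
tcp_rot: [[0.562, 0.827, 0.004], [0.827, -0.562, -0.001], [0.001, 0.004, -1.0]]
force: [0.2, -1.1, 0.5]
opening: 0.806
grasp_force: 0.0
```

To row units: -0.17 m / 0.75 = -0.2267, -0.1 m / 0.75 = -0.1333.

Request:
play_rows:
  motion:
    - [[-0.2267,0,-0.1333,0,0,0],[-0.2267,0,-0.1333,0,0,0],[-0.2267,0,-0.1333,0,0,0],[-0.2267,0,-0.1333,0,0,0],[-0.2267,0,-0.1333,0,0,0],[-0.2267,0,-0.1333,0,0,0],[-0.2267,0,-0.1333,0,0,0],[-0.2267,0,-0.1333,0,0,0]]

```text
time_s: 10.15
position: [0.4679, -0.0956, 0.2863]
tcp_rot: [[0.566, 0.825, -0.001], [0.825, -0.566, 0.0], [-0.0, -0.001, -1.0]]
force: [0.4, 0.7, -0.3]
opening: 0.806
grasp_force: 0.0
```

```bash
python3 chk.py 55; python3 - <<'E'
from h import *
c=dict(np.load("wrist.npz")); save(c,"w2.png")
print([prj(c,np.array([[x,y,.022]]),True).round(0).tolist() for x,y in [(.5215,-.0195)]])
E
```

```text
[ 0.4679416  -0.09557205  0.28627361] [ 0.37808665  0.65762298 -0.30000364] 10.15
top [ 0.5252 -0.0177] 55.77 err 810.6392156862745 1337 pin in block -0.003573725826137465 0.0019993560650213445
wrist [ 0.5214 -0.0196] 55.7 err 348.8588235294118 10376 pin in block 0.00014702828246145267 -4.098242975704794e-05
[[[258.0, 99.0]]]
```

View pics/w2.png

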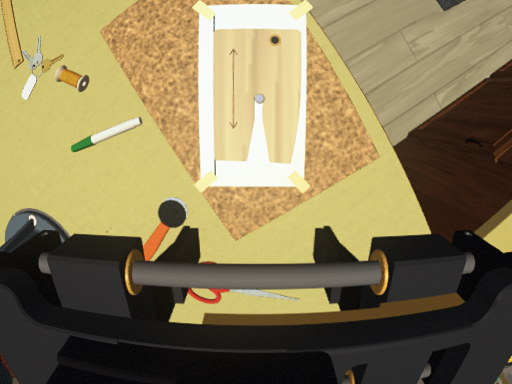

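The wrist view shows the pin head at (259,99), at the end of the dart, and the block's edge next to the ruled line at column ~214. I'll compare the edge with the line up close.

```bash
python3 - <<'E'
from h import *
c=dict(np.load("wrist.npz"))
cv2.imwrite("pics/w2c.png",cv2.resize(c["frame"][0:190,196:236,::-1],None,fx=8,fy=3.1,interpolation=cv2.INTER_CUBIC))
g=c["frame"].astype(int)
for r in (20,26,30,40,60,80,100,120,140,155,165,172): print(r,g[r,206:222].mean(1).round().astype(int), (g[r,206:222,0]-g[r,206:222,2]))
E
```

```text
20 [249 248 242 239 245 250 253 182 148 242 251 250 249 249 249 249] [-1  1 19 20  1 -2  0  2  2 -1  0  0  0  0  0  0]
26 [249 249 249 249 249 249 247 181 154 248 250 249 249 249 249 249] [ 0  0  0 -1 -1 -1 -1  1  4 -1 -1 -1 -1 -1  0 -1]
30 [249 249 249 249 249 250 253 161 136 208 196 193 193 191 191 190] [-1 -1 -1 -1 -1 -1 -2  0 20 57 76 80 80 80 81 82]
40 [249 249 249 249 249 250 246 217 192 192 195 196 194 195 193 194] [-1 -1 -1 -1 -2 -3  1 46 81 79 76 77 79 77 78 78]
60 [250 250 250 249 250 250 243 212 195 195 196 197 196 194 195 197] [-1 -2 -1 -2 -1 -2  5 54 78 77 77 76 77 78 76 77]
80 [250 250 250 250 250 250 243 214 198 197 195 198 196 196 196 194] [-1 -1 -1 -1 -1 -2  5 52 76 76 78 78 78 77 76 78]
100 [250 250 250 250 250 250 247 222 198 196 197 198 197 197 195 197] [-1 -1 -1 -1 -1 -2  0 41 77 77 77 77 77 77 79 78]
120 [250 250 250 249 250 250 251 218 197 197 199 199 198 199 196 197] [ 0  0  0  1  0 -1 -3 48 78 78 77 76 75 75 78 76]
140 [249 249 249 249 249 249 250 240 204 197 198 198 199 199 197 197] [ 1  1  2  1  2  1 -1 11 69 79 78 77 76 77 77 77]
155 [249 249 249 249 249 249 249 245 216 196 199 198 199 197 198 196] [ 2  2  2  2  2  2  1  6 51 79 78 78 77 79 78 80]
165 [249 249 249 249 249 249 250 252 174 139 249 251 249 249 249 249] [ 3  3  3  3  3  3  3  4 10 11  4  3  3  3  3  3]
172 [249 246 239 228 225 225 230 248 189 123 252 251 249 248 249 248] [ 3 10 30 59 69 68 48 10 17 11  4  3  3  4  3  4]
```

View pics/w2c.png

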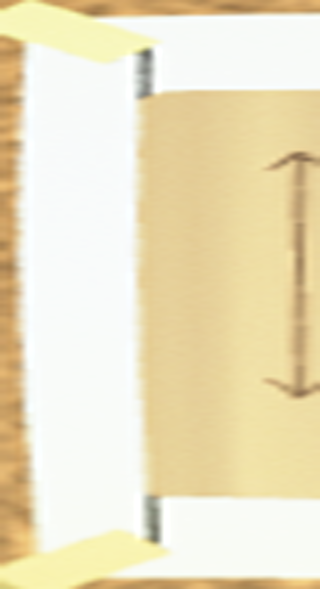

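```bash
python3 - <<'E'
from h import *
c=dict(np.load("wrist.npz")); g=c["frame"].astype(float)
def cen(r): w=np.clip(245-g[r,209:219].mean(1),0,None); return (w*np.arange(209,219)).sum()/w.sum()
L=np.array([[cen(r),r] for r in (22,24,26,27,163,165,166,167)]); 
E=[]
for r in range(36,156,2):
    s=np.clip((g[r,209:219,0]-g[r,209:219,2])/77,0,1); E.append([218.5-s.sum(),r])
E=np.array(E)
LW=unw(c,L,.012); EW=unw(c,E,.022)
def ang(W):
    vx,vy,x,y=cv2.fitLine(W.astype(np.float32),cv2.DIST_HUBER,0,.001,.001).ravel(); a=np.arctan2(vy,vx); return (a if vy>0 else a+np.pi),np.array([x,y])
a,p=ang(LW); b,q=ang(EW); n=np.array([-np.sin(a),np.cos(a)])
pin=np.array([.5215,-.0195])
print("line",np.degrees(a),"edge",np.degrees(b)); dl=(p-pin)@n
print("line dist",dl, "edge dist at ends rel line centre", [((q-p)@n+t*np.tan(b-a))*1000 for t in (-.0925,.0925)])
print([(unw(c,(259,99),.038)[0]-pin)])
E
```

```text
line 55.481953 edge 55.46067
line dist 0.06275835371992945 edge dist at ends rel line centre [np.float32(-0.701806), np.float32(-0.7705143)]
[array([-3.62447491e-05, -1.33477408e-03])]
```

The edge is parallel to the line within about 0.02° and lies within 1 mm of it. The pin is seated at the dart's end and the robot is clear, so I'll hand in.

```bash
python3 -c "
from rig import bot; print(bot.hand_in())"
```

```text
the job is handed in; nothing more can be done
None
```

I slid the block until the pin sat at the dart's closed end, then turned it about the pin until its straight edge lay along the ruled line (about 0.02° off parallel, within 1 mm), left the scissors, tape measure, spools and mug alone, and handed the job in; no verdict came back.

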